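Build up a film reel for the tub sealer

TASK

Build up the empty film reel on the post of the assembly stand: first the large base flange, hub up, then the tall core over its hub, then the smaller top flange with its spigot in the core, and last the brass clamp cap over the top flange's hub. Set each part down until it is fully seated, without letting it drop, and leave the short core and the other things on the bench where they are.

Things in the scene. Friction and masses are not known exactly. Their poses are not given: they have to be found in the camera images.
- stand: Assembly stand, fixed to the bench, at a different place and turn each time: a dark steel plate 110 x 110 mm, 12 mm thick, with an upright steel post in its middle, 16 mm in diameter, that ends in a cone 58 mm above the bench. Origin: centre of the plate's underside, on the bench under the post; z up.
- base_flange_center (a point): Larger black plastic flange, loose, lying hub up: a disc 130 mm in diameter and 6 mm thick with a hub on top 40 mm in diameter; 40 mm high in all (the hub stands 34 mm over the disc). A bore of 22 mm goes right through. About 0.18 kg. Point: on its axis, half-way up (20 mm above its underside); z up, along the axis. Seated, its disc lies on the stand's plate.
- tall_core_center (a point): Taller of the two white plastic tubes, loose, standing: 58 mm outside and 48 mm inside diameter, 70 mm high, open at both ends, either end up. About 0.08 kg. Point: on its axis, half-way up (35 mm above its lower end); z along the axis. Seated, it stands on the base flange's disc, around the hub.
- top_flange_center (a point): Smaller black plastic flange, loose, solid (no bore), standing on its spigot: from below, a spigot 42 mm in diameter and 20 mm long, a disc 100 mm in diameter and 6 mm thick, and a hub 34 mm in diameter and 32 mm high; 58 mm high in all. About 0.15 kg. Point: on its axis, half-way up (29 mm above the spigot's end, 3 mm above the disc's upper face); z up, along the axis. Seated, its disc rests on the core's upper end with the spigot inside the core.
- clamp_cap_center (a point): Brass clamp cap, loose, standing mouth down: a round cap 52 mm in diameter and 42 mm high, with a hollow 42 mm in diameter and 36 mm deep, open below. About 0.24 kg. Point: on its axis, half-way up (21 mm above its rim); z up, along the axis. Seated, its rim rests on the top flange's disc, around the hub.
- short_core_center (a point): Shorter white plastic tube, not to be used: 58 mm outside and 48 mm inside diameter, 40 mm high, loose, standing. Point: on its axis, half-way up (20 mm above the bench).
- jar_center (a point): Bystander: white screw-top jar, 64 mm in diameter, 85 mm high, loose. Point: on its axis, 42 mm above its underside.
- tub_center (a point): Bystander: open clear plastic tub, 100 x 75 mm, 60 mm high, loose. Point: its centre, 30 mm above its underside.

How it is judged:
On the way, in this order (a step that is already met when the one before it is completed fails the run):
1. the base flange lies flat on the stand, hub up, with the post through it (horizontal distance between base_flange_center and stand below 0.006 m and z of base_flange_center in the frame of stand between 0.028 and 0.036 m and angle between base_flange_center's own z axis and vertical below 0.1 rad), for 0.2 s.
2. the tall core stands on the base flange, around its hub (horizontal distance between tall_core_center and base_flange_center below 0.007 m and z of tall_core_center in the frame of stand between 0.049 and 0.057 m and angle between the z axis of tall_core_center and the z axis of stand, either way round below 0.1 rad), for 0.2 s.
3. the top flange sits on the tall core with its spigot inside it (horizontal distance between top_flange_center and tall_core_center below 0.006 m and z of top_flange_center in the frame of stand between 0.093 and 0.101 m and angle between top_flange_center's own z axis and vertical below 0.1 rad), for 0.2 s.
4. the clamp cap is over the top flange's hub and rests on its disc (horizontal distance between clamp_cap_center and top_flange_center below 0.007 m and z of clamp_cap_center in the frame of stand between 0.111 and 0.119 m and angle between clamp_cap_center's own z axis and vertical below 0.1 rad), for 0.2 s.
At the end, for the whole second after the job is handed in: On the stand, from below: base flange, tall core, top flange, clamp cap, each seated (height to 4 mm, level to 0.1 rad, centred to 6 or 7 mm on the part below), right way up, released and at rest; short core, jar and tub within 30 mm of their start (all of step 1 and all of step 2 and all of step 3 and all of step 4 and linear speed of each of base_flange, tall_core, top_flange, clamp_cap below 0.01 m/s and distance of each of short_core_center, jar_center, tub_center from where it was at the start of the episode below 0.03 m); the robot touches nothing.
It fails at once if the short core, jar or tub is moved by more than 30 mm or tipped over (distance of any of short_core_center, jar_center, tub_center from where it was at the start of the episode above 0.03 m or angle between any of short_core_center, jar_center, tub_center's own z axis and vertical above 0.5 rad).
It fails at once if a part is let fall onto the stand (falling free above it faster than 0.5 m/s, as after a drop of more than about 13 mm) ((horizontal distance between base_flange_center and stand below 0.03 m and contact force between the fingers and base_flange below 0.05 N and linear speed of base_flange above 0.5 m/s) or (horizontal distance between tall_core_center and stand below 0.03 m and contact force between the fingers and tall_core below 0.05 N and linear speed of tall_core above 0.5 m/s) or (horizontal distance between top_flange_center and stand below 0.03 m and contact force between the fingers and top_flange below 0.05 N and linear speed of top_flange above 0.5 m/s) or (horizontal distance between clamp_cap_center and stand below 0.03 m and contact force between the fingers and clamp_cap below 0.05 N and linear speed of clamp_cap above 0.5 m/s)).
It also fails if it takes over 115 s, if anything falls off the work surface, if the arm or the gripper's body presses on something with over 40 N, if the wrist force passes 120 N, or if a joint passes its speed limit or range.

ROBOT

A 7-joint arm with a two-finger parallel gripper is mounted at the origin on the work surface. World frame = base frame: x ahead of the robot, y to its left, z up, the work surface at z = 0. Lengths are in m, angles in rad, forces in N, time in s.
With the tool pointing down it reaches from about 0.425 to 0.825 m from the base axis. Payload 3.6 kg.
Tool frame: the origin (TCP) lies between the finger pads; the fingertips stand 8 mm ahead of it and the grasp point (between the pads) lies 11 mm behind it; z points along the fingers, y is the line along which they close (so a half turn about z gives the same grasp; the last joint's range is limited). The gripper opens to 85 mm and grips with 20 to 120 N. Pads are 22 mm wide; open, the fingers measure 114 mm over their backs; the gripper's body (76 mm by 85 mm) begins 54 mm behind the grasp point. The pads swing forward as they close: fully open they stand 13 mm farther back than shut.
Start: joints at [-0.026, 0.615, -0.013, 1.423, 0.008, 1.103, -0.04], TCP at [0.65, 0, 0.239] pointing down, gripper open.
Joint ranges: [-3.12, 3.12], [-0.3, 2.06], [-1.34, 1.32], [0.26, 2.42], [-1.36, 4.5], [0.01, 1.98], [-2.84, 2.84]. Speed limits (rad/s): [2.79, 2.79, 3.14, 3.14, 3.14, 3.14, 3.14].

INTERFACE

Orientations are given as a rotation vector (axis times angle).
In Python, from station import status, eyes, order gives the robot as it stands.
- The arm moves only by the tool drive_tool, never from a script. Its argument "increments" is a list that holds one entry, the list of rows, each a list of 7 numbers: the closure, from -1 (fully open) to 1 (shut), then the shift along the tool's x, y, z scaled (see below), then the turn, a rotation vector about the tool's x, y, z scaled (see below). A call has 1 to 5 rows; each row is the pose to reach, as a shift and turn from the pose commanded when the call began, along the tool's axes at that moment; what a row does not reach only later rows make up. The controller multiplies each number of a shift by 30 cm and each number of a turn by 90 degrees. A row lasts 1/12 s, in which the tool goes at most 41.7 mm and 7.16 degrees, less where a joint would pass 70% of its speed; a pose out of reach is approached as far as the arm can. A call with a number of a shift or a turn outside -1 to 1 is refused whole. A call with a gripper value outside its range is refused whole. The fingers move at their own pace and stop on an object; "grip_force" is the grip in N (left out, the last holds). Time passes only in rows, so rows that repeat a pose let the fingers close. It gives the time, the measured TCP pose, the force, the opening and the grip force at its end, in the units of the state.
- status.state(): the state, without advancing time (a new reading comes with each control period).
- eyes.get_image(name): name is "scene" or "side" or "wrist"; returns a dict with "frame" (384x512x3 uint8, red, green, blue), "fx", "fy", "cx", "cy" (pixels), "extrinsics" (4x4, takes a point from world to camera coordinates). Camera axes: x right, y down, z forward; pixel columns grow to the right and rows downward; lengths in m; the calibration is good to about 2 mm. The wrist camera is an equidistant fisheye: a pixel r from the principal point sees the ray r / f radians off the axis. A picture is of the moment at which its call begins. There is no depth.
- order.finish_job(): hands the job in; it is judged then, once.
The state is a dict: "time": time; "joint_positions": joint angles; "joint_vel": joint speeds; "joint_torque": joint torques, N m; "tcp_pos": TCP position; "tool_rot": TCP orientation; "ft_force": force on the tool from outside, world axes, zero at the start; "moment": the same for the moment, N m; "finger_gap": finger opening in m; "finger_force": force on a finger pad.
Only numpy, scipy, OpenCV 4.12 (cv2) and the standard library are available. Lean on these libraries where they do the work, as an engineer would, in place of code of your own. Each camera call takes 0.05 s, during which the arm holds its last target. There are 200 camera calls.

## Working session

There is one attempt and no reset: what is moved stays moved. The work goes in short steps, Python scripts to look and compute and a tool call to move; the robot and the scene stay as the last step left them, time stands still between calls to the robot, and variables do not carry over. Pictures are saved under pics/ and viewed, at most 18 in all, crops included, and the job is handed in when it is done.

Besides the shell and the picture viewer there is one more tool, called after "Emit:" in YAML: its name, and indented under it one key for each argument. drive_tool: Moves the arm, as the interface text tells. Shifts and turns lie within -1 to 1; 1 stands for 30 cm of shift or 90 degrees of turn. Its arguments: {"type":"object","properties":{"increments":{"type":"array"},"grip_force":{"type":"number"}},"required":["increments"]}

```bash
mkdir -p pics; ls; cat > h.py <<'E'
import numpy as np, cv2
from station import status, eyes, order
def grab(n,f=None):
    d=eyes.get_image(n)
    if f: cv2.imwrite('pics/'+f,d['frame'][:,:,::-1])
    return d
def ray(d,u,v,fish=False):
    x=(u-d['cx'])/d['fx'];y=(v-d['cy'])/d['fy']
    if fish:
        t=np.hypot(x,y); s=np.sin(t)/max(t,1e-9); c=np.array([x*s,y*s,np.cos(t)])
    else: c=np.array([x,y,1.])
    E=np.array(d['extrinsics']);R=E[:3,:3]
    return -R.T@E[:3,3], R.T@c
def onz(d,u,v,z,fish=False):
    o,r=ray(d,u,v,fish); return o+r*(z-o[2])/r[2]
def proj(d,p,fish=False):
    E=np.array(d['extrinsics']);c=E[:3,:3]@np.asarray(p)+E[:3,3]
    if fish:
        h=np.hypot(c[0],c[1]);t=np.arctan2(h,c[2]);return d['cx']+d['fx']*t*c[0]/h, d['cy']+d['fy']*t*c[1]/h
    return d['cx']+d['fx']*c[0]/c[2], d['cy']+d['fy']*c[1]/c[2]
E
python3 - <<'E'
from h import *
np.set_printoptions(precision=3,suppress=True)
a=[]
for n in ['scene','side','wrist']:
    d=grab(n); a.append(d['frame']); o,r=ray(d,d['cx'],d['cy']); print(n,d['fx'],d['cx'],d['cy'],o,r)
    cv2.imwrite(f'pics/{n}0.png',cv2.resize(d['frame'][:,:,::-1],(800,600)))
s=status.state();print(s)
E
```

```text
pics
scene 452.27906198852133 253.83181502050462 189.97432860505512 [1.15  0.278 1.084] [-0.476 -0.242 -0.845]
side 478.9613132559847 260.0006522048126 189.01124705223705 [-0.123  0.861  0.642] [ 0.57  -0.682 -0.459]
wrist 297.3186396354542 254.58188490649445 188.60926725527833 [0.65  0.077 0.372] [-0.003 -0.298 -0.955]
{'time': 0.15, 'joint_positions': array([-0.026,  0.616, -0.013,  1.425,  0.008,  1.103, -0.04 ]), 'joint_vel': array([ 0.001, -0.002,  0.004, -0.004,  0.001, -0.   , -0.   ]), 'joint_torque': array([  0.001, -46.966,   0.26 , -17.125,   0.01 ,   0.007,   0.   ]), 'tcp_pos': array([0.649, 0.   , 0.238]), 'tool_rot': array([-2.22 , -2.221,  0.002]), 'ft_force': array([-0.524,  0.454,  0.667]), 'moment': array([-0.035,  0.003, -0.007]), 'finger_force': 0.0, 'finger_gap': 0.08553745949523013}
```

View pics/scene0.png

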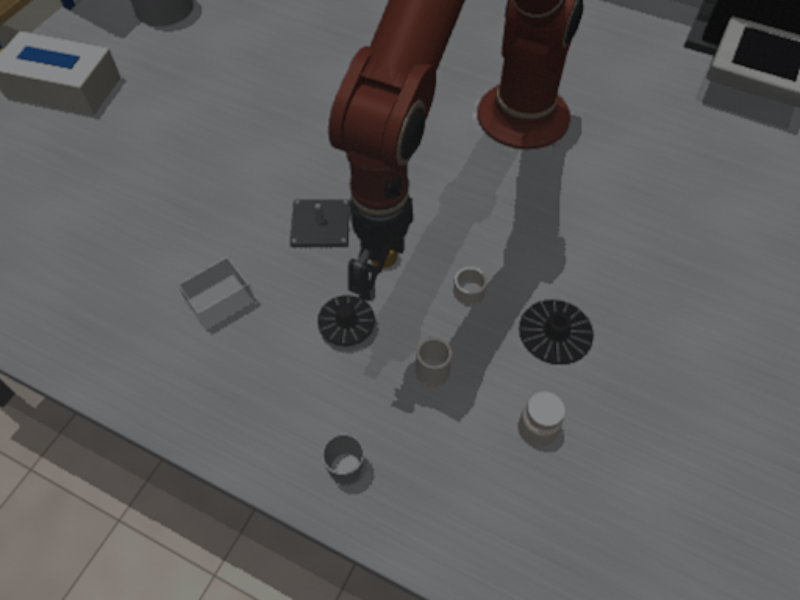

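View pics/side0.png

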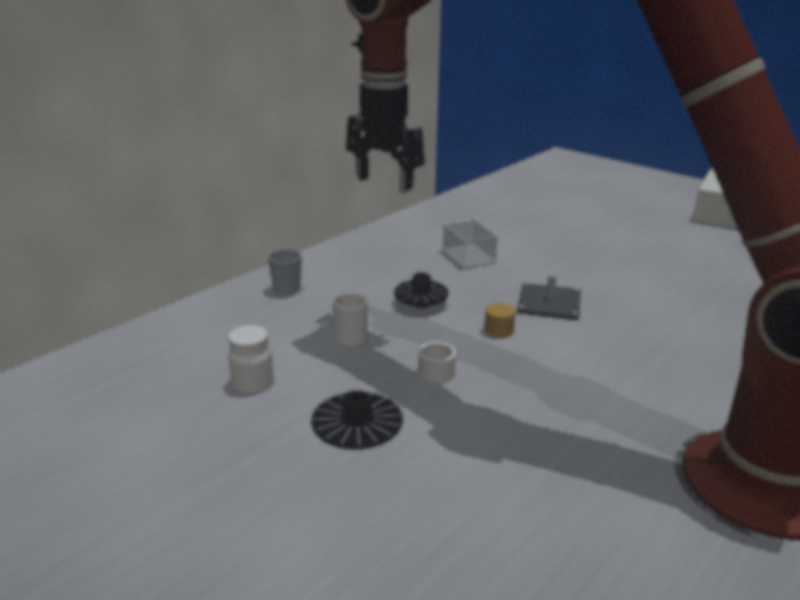

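View pics/wrist0.png

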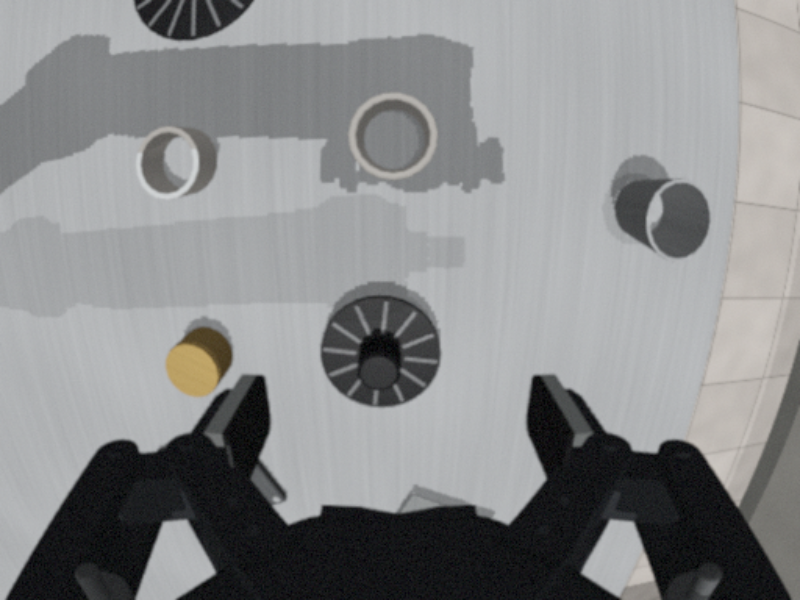

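The scene picture (800 px wide) shows the stand at (320,222), tub (218,293), top flange (347,320), short core (470,285), tall core (433,358), base flange (556,330) and jar (543,415). In the side picture the cap is at (500,320), the base flange at (357,418) and the post tip at (552,279). The wrist picture shows the top flange hub at (380,372), the tall core at (393,137) and the cap at (197,362).

```bash
python3 - <<'E'
from h import *
np.set_printoptions(precision=4,suppress=True)
k=.64
S=grab('scene');D=grab('side');W=grab('wrist')
P={'post':(.058,(320,205),(552,279),None),'baseDisc':(.006,(556,331),(357,419),None),'baseHub':(.040,None,(357,398),None),'tall':(.07,(434,350),(350,303),(393,137)),
'topfl disc':(.026,(347,319),(421,294),None),'tophub':(.058,(347,307),(421,278),(378,373)),'cap':(.042,None,(500,310),(194,367)),'short':(.04,(470,277),(437,350),(168,165)),'jar':(.085,(546,409),(249,337),None),'cup':(.08,(343,447),(285,257),None),'tub':(.06,(222,281),(470,235),None)}
for n,(z,s,d,w) in P.items():
    print(n,*[None if q is None else onz(c,q[0]*k,q[1]*k,z,f)[:2] for c,q,f in((S,s,0),(D,d,0),(W,w,1))])
p=[onz(S,u*k,v*k,.012)[:2] for u,v in((294,200),(349,200),(349,245),(290,244))];print('plate',np.mean(p,0),p)
p=[onz(S,u*k,v*k,.06)[:2] for u,v in((228,261),(181,292))];print(p)
E
```

```text
post [ 0.456  -0.2362] [ 0.4489 -0.228 ] None
baseDisc [0.4796 0.2496] [0.4747 0.2502] None
baseHub None [0.4759 0.2481] None
tall [0.6424 0.0873] [0.6386 0.0928] [0.6465 0.0879]
topfl disc [ 0.6338 -0.0816] [ 0.6257 -0.0759] None
tophub [ 0.6287 -0.0823] [ 0.6263 -0.0755] [ 0.6345 -0.0833]
cap None [ 0.469  -0.0944] [ 0.4766 -0.0906]
short [0.4658 0.076 ] [0.4712 0.075 ] [0.4732 0.0772]
jar [0.6643 0.2851] [0.6549 0.2866] None
cup [0.8552 0.0384] [0.8368 0.0563] None
tub [ 0.6818 -0.3011] [ 0.6751 -0.2912] None
plate [ 0.4604 -0.2373] [array([ 0.4371, -0.3111]), array([ 0.3881, -0.2148]), array([ 0.4841, -0.1616]), array([ 0.5324, -0.2618])]
[array([ 0.6417, -0.3159]), array([ 0.7327, -0.3511])]
```

Emit:
drive_tool:
  increments:
    - [[-1, 0.14, -0.1, 0.02, 0, 0, 0], [-1, 0.24, -0.17, 0.04, 0, 0, 0], [-1, 0.34, -0.24, 0.06, 0, 0, 0], [-1, 0.42, -0.29, 0.065, 0, 0, 0], [-1, 0.42, -0.29, 0.065, 0, 0, 0]]

```text
time: 0.72
tcp_pos: [0.5581, 0.135, 0.2194]
tool_rot: [-2.202, -2.23, -0.001]
ft_force: [0.3, 1.2, 0.3]
finger_gap: 0.0853
finger_force: 0.0
```

Emit:
drive_tool:
  increments:
    - [[-1, 0.1, -0.07, 0.02, 0, 0, 0], [-1, 0.2, -0.14, 0.04, 0, 0, 0], [-1, 0.3, -0.21, 0.06, 0, 0, 0], [-1, 0.413, -0.287, 0.065, 0, 0, 0], [-1, 0.413, -0.287, 0.065, 0, 0, 0]]

```text
time: 1.13
tcp_pos: [0.4702, 0.2597, 0.2]
tool_rot: [-2.199, -2.232, -0.001]
ft_force: [-1.3, 0.9, -0.5]
finger_gap: 0.0852
finger_force: 0.0
```

Emit:
drive_tool:
  increments:
    - [[-1, 0, 0, 0, 0, 0, 0], [-1, 0, 0, 0, 0, 0, 0], [-1, 0, 0, 0, 0, 0, 0]]

```text
time: 1.38
tcp_pos: [0.4781, 0.2483, 0.2005]
tool_rot: [2.224, 2.217, 0.0]
ft_force: [-0.3, 0.2, 0.4]
finger_gap: 0.0859
finger_force: 0.0
```

```bash
python3 - <<'E'
from h import *
d=grab('wrist','w1.png'); print(d['extrinsics'],status.state()['tcp_pos'],status.state()['tool_rot'])
E
```

```text
[[ 9.99994856e-01 -3.14770610e-03  6.16984626e-04 -4.77559210e-01]
 [-3.18836888e-03 -9.54402870e-01  2.98504601e-01  2.12083513e-01]
 [-3.50752856e-04 -2.98505033e-01 -9.54407996e-01  4.15724902e-01]
 [ 0.00000000e+00  0.00000000e+00  0.00000000e+00  1.00000000e+00]] [0.47815046 0.24809894 0.20042906] [2.22438319e+00 2.21683557e+00 5.58686877e-05]
```

View pics/w1.png

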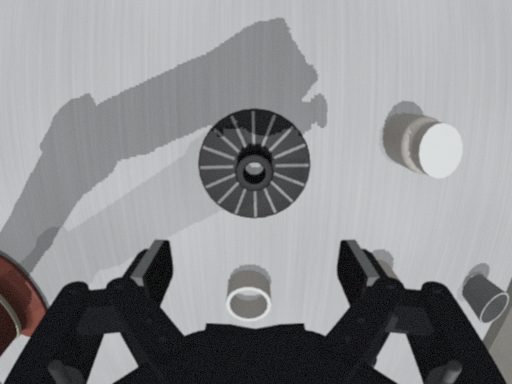

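The flange disc is centred at about (254,163) with the hub top at (254.5,172), near where I expected; the jar is at (440,150).

```bash
python3 - <<'E'
from h import *
d=grab('wrist'); g=cv2.cvtColor(d['frame'],cv2.COLOR_RGB2GRAY)
m=(g[100:225,190:320]<75).astype(np.uint8)*255
m=cv2.morphologyEx(m,cv2.MORPH_CLOSE,np.ones((7,7)))
c=max(cv2.findContours(m,0,2)[0],key=cv2.contourArea);x,y,w,h=cv2.boundingRect(cv2.convexHull(c))
L,Rr,T,B=[onz(d,*q,.006,1) for q in((x+190,y+100+h/2),(x+190+w,y+100+h/2),(x+190+w/2,y+100),(x+190+w/2,y+100+h))]
print(x+190,y+100,w,h,(L+Rr)/2,(T+B)/2,np.linalg.norm(L-Rr),np.linalg.norm(T-B))
print(onz(d,254.5,172,.04,1))
E
```

```text
199 109 110 108 [0.47769829 0.25296055 0.006     ] [0.47769578 0.25006063 0.006     ] 0.12540882615032106 0.12642639155238383
[0.47826329 0.25072029 0.04      ]
```

Emit:
drive_tool:
  increments:
    - [[-1, 0.007, 0, 0.1, 0, 0, 0], [-1, 0.007, 0, 0.22, 0, 0, 0], [-1, 0.007, 0, 0.34, 0, 0, 0], [-1, 0.007, 0, 0.44, 0, 0, 0], [-1, 0.007, 0, 0.5, 0, 0, 0]]

```text
time: 1.9
tcp_pos: [0.4762, 0.2499, 0.0473]
tool_rot: [-2.224, -2.218, 0.007]
ft_force: [-0.2, -0.5, 0.2]
finger_gap: 0.0854
finger_force: 0.0
```

Emit:
drive_tool:
  increments:
    - [[-1, 0, 0, 0.05, 0, 0, 0], [-1, 0, 0, 0.1, 0, 0, 0], [-1, 0, 0, 0.1, 0, 0, 0], [0.2, 0, 0, 0.1, 0, 0, 0], [1, 0, 0, 0.1, 0, 0, 0]]
  grip_force: 50

```text
time: 2.32
tcp_pos: [0.4779, 0.2517, 0.021]
tool_rot: [2.222, 2.22, 0.002]
ft_force: [-0.1, 0.3, -0.7]
finger_gap: 0.0641
finger_force: 0.0
```

Emit:
drive_tool:
  increments:
    - [[1, 0, 0, 0, 0, 0, 0], [1, 0, 0, 0, 0, 0, 0], [1, 0, 0, 0, 0, 0, 0], [1, 0, 0, 0, 0, 0, 0], [1, 0, 0, 0, 0, 0, 0]]

```text
time: 2.73
tcp_pos: [0.4777, 0.2523, 0.0218]
tool_rot: [2.222, 2.22, 0.003]
ft_force: [-0.4, -0.1, 6.3]
finger_gap: 0.0388
finger_force: 50.2
```

Emit:
drive_tool:
  increments:
    - [[1, 0, 0, 0, 0, 0, 0], [1, 0, 0, -0.03, 0, 0, 0], [1, 0, 0, -0.08, 0, 0, 0], [1, 0, 0, -0.16, 0, 0, 0], [1, 0, 0, -0.16, 0, 0, 0]]

```text
time: 3.15
tcp_pos: [0.4791, 0.2533, 0.0722]
tool_rot: [2.22, 2.22, 0.011]
ft_force: [2.0, 0.3, -1.3]
finger_gap: 0.0388
finger_force: 50.7
```

Emit:
drive_tool:
  increments:
    - [[1, 0, 0, -0.08, 0, 0, 0], [1, -0.08, 0, -0.18, 0, 0, 0], [1, -0.2, 0, -0.24, 0, 0, 0], [1, -0.33, 0, -0.24, 0, 0, 0], [1, -0.46, 0, -0.24, 0, 0, 0]]

```text
time: 3.57
tcp_pos: [0.4773, 0.1133, 0.1417]
tool_rot: [2.218, 2.223, 0.005]
ft_force: [1.1, -1.0, -1.7]
finger_gap: 0.0388
finger_force: 51.0
```

Emit:
drive_tool:
  increments:
    - [[1, -0.13, -0.02, 0, 0, 0, 0], [1, -0.26, -0.03, 0, 0, 0, 0], [1, -0.39, -0.04, 0, 0, 0, 0], [1, -0.52, -0.05, 0, 0, 0, 0], [1, -0.64, -0.06, 0, 0, 0, 0]]

```text
time: 3.98
tcp_pos: [0.4579, -0.0803, 0.1403]
tool_rot: [2.222, 2.221, -0.001]
ft_force: [1.2, 0.2, -2.2]
finger_gap: 0.0386
finger_force: 51.0
```

Emit:
drive_tool:
  increments:
    - [[1, -0.12, 0, 0, 0, 0, 0], [1, -0.24, 0, 0, 0, 0, 0], [1, -0.36, 0, 0, 0, 0, 0], [1, -0.48, 0, 0, 0, 0, 0], [1, -0.58, 0, 0, 0, 0, 0]]

```text
time: 4.4
tcp_pos: [0.4578, -0.2551, 0.1402]
tool_rot: [2.224, 2.219, -0.002]
ft_force: [0.4, 0.5, -2.7]
finger_gap: 0.039
finger_force: 51.0
```

Emit:
drive_tool:
  increments:
    - [[1, -0.1, 0, 0, 0, 0, 0], [1, -0.2, 0, 0, 0, 0, 0], [1, -0.26, 0, 0, 0, 0, 0], [1, -0.26, 0, 0, 0, 0, 0], [1, -0.26, 0, 0, 0, 0, 0]]

```text
time: 4.82
tcp_pos: [0.4578, -0.331, 0.1398]
tool_rot: [-2.224, -2.217, 0.001]
ft_force: [0.1, 0.8, -2.4]
finger_gap: 0.0387
finger_force: 51.0
```

```bash
python3 - <<'E'
from h import *
d=grab('wrist','w2.png'); s=status.state();print(s['tcp_pos'],s['tool_rot'],s['finger_gap'])
E
```

```text
[ 0.45836621 -0.32918699  0.13982571] [-2.22022825e+00 -2.21989161e+00 -5.71805863e-04] 0.038970157295498534
```

View pics/w2.png

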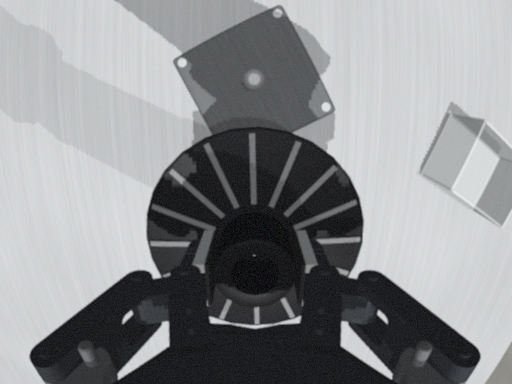

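The post tip shows at (253.5,78), with plate corners at (177,62), (279,7) and (332,108). The held flange's disc spans columns 147 to 363, with its top edge at row 127.

```bash
python3 - <<'E'
from h import *
from scipy.optimize import least_squares
np.set_printoptions(precision=4,suppress=True)
d=grab('wrist'); s=status.state();t=s['tcp_pos'];print(t)
print('post',onz(d,253.5,78,.057,1),'plate',(onz(d,174,62,.012,1)+onz(d,334,108,.012,1))/2, np.linalg.norm(onz(d,174,62,.012,1)-onz(d,334,108,.012,1)))
z=t[2]-.0175
pts=np.array([onz(d,u,v,z,1)[:2] for u,v in((147,226),(363,226),(255,127),(180,163),(333,166))])
r=least_squares(lambda q:np.hypot(*(pts-q[:2]).T)-q[2],[*t[:2],.065]);print('flange',r.x,r.fun)
E
```

```text
[ 0.4588 -0.3283  0.14  ]
post [ 0.4576 -0.2373  0.057 ] plate [ 0.4581 -0.238   0.012 ] 0.14749508135686884
flange [ 0.4587 -0.3325  0.0633] [ 0.0005  0.0005  0.0023 -0.0016 -0.0016]
```

```bash
python3 - <<'E'
from h import *
np.set_printoptions(precision=4,suppress=True)
d=grab('wrist'); t=status.state()['tcp_pos'];print(t)
print('post',onz(d,253.5,78,.057,1))
for v in(240,268,271,274,305): print(v,onz(d,254.5,v,t[2]+.018,1))
g=cv2.cvtColor(d['frame'],cv2.COLOR_RGB2GRAY)[200:340,190:320].astype(float)
g=np.clip(g*5,0,255).astype(np.uint8);cv2.imwrite('pics/c1.png',cv2.resize(g,None,fx=4,fy=4))
E
```

```text
[ 0.459  -0.328   0.1401]
post [ 0.4579 -0.2364  0.057 ]
240 [ 0.4589 -0.311   0.1581]
268 [ 0.4589 -0.3255  0.1581]
271 [ 0.4589 -0.3271  0.1581]
274 [ 0.4589 -0.3288  0.1581]
305 [ 0.4589 -0.3475  0.1581]
```

View pics/c1.png

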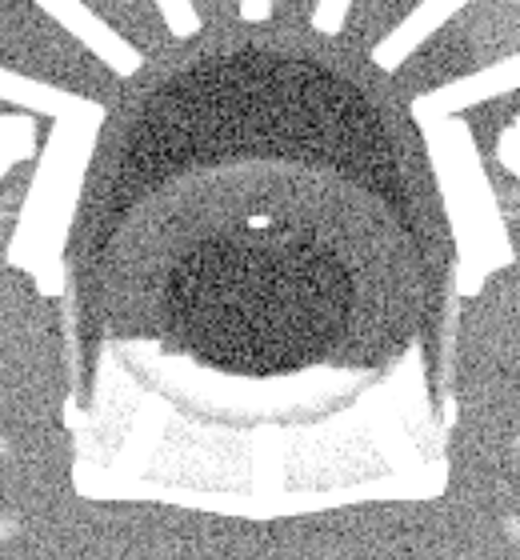

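The hub rim shows as an ellipse over crop rows 162 to 425 (image rows 240 to 306), so the hub axis is about 2 mm to the -y side of the TCP. I'll go above the post and check there.

Emit:
drive_tool:
  increments:
    - [[1, 0.1, -0.004, 0, 0, 0, 0], [1, 0.2, -0.004, 0, 0, 0, 0], [1, 0.29, -0.004, 0.04, 0, 0, 0], [1, 0.314, -0.004, 0.1, 0, 0, 0], [1, 0.314, -0.004, 0.16, 0, 0, 0]]

```text
time: 5.38
tcp_pos: [0.4588, -0.2302, 0.0926]
tool_rot: [-2.211, -2.23, -0.005]
ft_force: [0.3, -0.0, -2.4]
finger_gap: 0.0387
finger_force: 51.0
```

Emit:
drive_tool:
  increments:
    - [[1, 0, 0, 0, 0, 0, 0], [1, 0, 0, 0, 0, 0, 0], [1, 0, 0, 0, 0, 0, 0], [1, 0, 0, 0, 0, 0, 0]]

```text
time: 5.72
tcp_pos: [0.4585, -0.2364, 0.0934]
tool_rot: [2.22, 2.219, 0.001]
ft_force: [0.4, -0.6, -1.1]
finger_gap: 0.0388
finger_force: 51.0
```

```bash
python3 - <<'E'
from h import *
t=status.state()['tcp_pos'];print(t)
D=grab('side');S=grab('scene')
def crop(d,p):
    u,v=proj(d,p);u,v=int(u),int(v);print(u,v);return cv2.resize(d['frame'][v-37:v+38,u-50:u+50,::-1],(400,300),interpolation=cv2.INTER_CUBIC)
cv2.imwrite('pics/c2.png',np.hstack([crop(D,[.458,-.236,.05]),crop(S,[.458,-.236,.05])]))
E
```

```text
[ 0.45847752 -0.23639128  0.09340089]
351 179
204 133
```

View pics/c2.png

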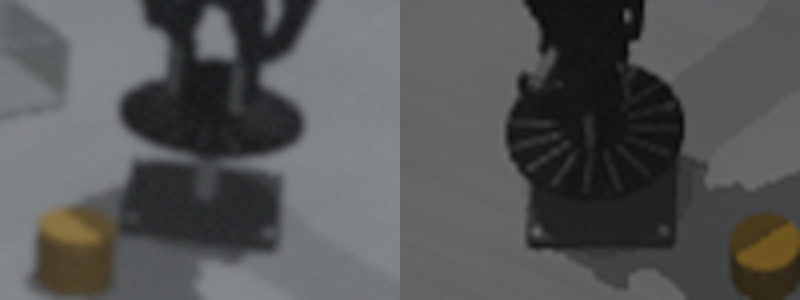

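The side crop shows the flange disc over columns 121 to 303 (centre 212), with the post axis at about 206.5, so the flange sits slightly right of the post. I'll turn that into an offset.

```bash
python3 - <<'E'
from h import *
D=grab('side');np.set_printoptions(precision=4,suppress=True)
print(status.state()['tcp_pos'])
for p in ([.458,-.236,.035],[.458,-.236,.0775],[.458,-.231,.0775],[.463,-.236,.0775]): print(p,proj(D,p))
g=cv2.cvtColor(D['frame'],cv2.COLOR_RGB2GRAY).astype(int)
for v in (181,183,185,187,189): print(v,g[v,344:362])
for v in (167,168,169,170): r=g[v,325:385]; k=np.where(r<45)[0]; print(v,325+k.min(),325+k.max(),(650+k.min()+k.max())/2)
E
```

```text
[ 0.4581 -0.2364  0.0931]
[0.458, -0.236, 0.035] (np.float64(351.0782846096178), np.float64(183.9882440274118))
[0.458, -0.236, 0.0775] (np.float64(352.5917181915434), np.float64(170.39684146046073))
[0.458, -0.231, 0.0775] (np.float64(351.66933641459843), np.float64(170.96509731590143))
[0.463, -0.236, 0.0775] (np.float64(351.0315504246082), np.float64(169.89233591726074))
181 [99 93 94 89 85 78 69 57 52 48 54 56 63 68 71 75 73 75]
183 [ 57  56  60  63  60  64  66  67  69  70  70  71  79  85  90  94  98 100]
185 [41 44 42 46 47 54 61 70 73 72 68 58 49 46 47 48 57 57]
187 [45 43 40 42 49 54 65 70 71 71 64 55 45 42 43 45 44 43]
189 [44 42 40 43 47 54 66 70 72 70 63 52 45 43 41 46 45 44]
167 333 370 351.5
168 332 371 351.5
169 332 373 352.5
170 332 374 353.0
```

Emit:
drive_tool:
  increments:
    - [[1, 0.003, 0, 0.02, 0, 0, 0], [1, 0.003, 0, 0.04, 0, 0, 0], [1, 0.003, 0, 0.06, 0, 0, 0], [1, 0.003, 0, 0.08, 0, 0, 0], [1, 0.003, 0, 0.1, 0, 0, 0]]

```text
time: 6.28
tcp_pos: [0.4574, -0.2348, 0.0614]
tool_rot: [-2.221, -2.221, 0.0]
ft_force: [0.3, 0.2, -1.8]
finger_gap: 0.0388
finger_force: 51.0
```

Emit:
drive_tool:
  increments:
    - [[1, 0, 0, 0, 0, 0, 0], [1, 0, 0, 0, 0, 0, 0], [1, 0, 0, 0, 0, 0, 0]]

```text
time: 6.53
tcp_pos: [0.4578, -0.2349, 0.0622]
tool_rot: [-2.221, -2.221, -0.0]
ft_force: [0.3, -0.0, -1.5]
finger_gap: 0.0388
finger_force: 51.0
```

Emit:
drive_tool:
  increments:
    - [[1, 0, 0, 0.02, 0, 0, 0], [1, 0, 0, 0.04, 0, 0, 0], [1, 0, 0, 0.06, 0, 0, 0], [1, 0, 0, 0.08, 0, 0, 0], [1, 0, 0, 0.08, 0, 0, 0]]

```text
time: 6.95
tcp_pos: [0.4569, -0.2346, 0.0369]
tool_rot: [-2.22, -2.22, 0.001]
ft_force: [-0.6, 0.4, -1.8]
finger_gap: 0.0385
finger_force: 51.0
```

Emit:
drive_tool:
  increments:
    - [[1, 0, 0, 0.005, 0, 0, 0], [1, 0, 0, 0.01, 0, 0, 0], [1, 0, 0, 0.014, 0, 0, 0], [1, 0, 0, 0.014, 0, 0, 0], [1, 0, 0, 0.014, 0, 0, 0]]

```text
time: 7.37
tcp_pos: [0.4577, -0.2349, 0.0342]
tool_rot: [2.221, 2.221, 0.0]
ft_force: [-0.3, 0.8, -2.8]
finger_gap: 0.0391
finger_force: 51.0
```

Emit:
drive_tool:
  increments:
    - [[1, 0, 0, 0.004, 0, 0, 0], [1, 0, 0, 0.007, 0, 0, 0], [1, 0, 0, 0.007, 0, 0, 0], [1, 0, 0, 0.007, 0, 0, 0]]

```text
time: 7.7
tcp_pos: [0.4579, -0.235, 0.0338]
tool_rot: [2.221, 2.221, 0.0]
ft_force: [-2.8, 0.6, 10.8]
finger_gap: 0.0388
finger_force: 52.1
```

Emit:
drive_tool:
  increments:
    - [[0.2, 0, 0, -0.004, 0, 0, 0], [-1, 0, 0, -0.004, 0, 0, 0], [-1, 0, 0, -0.004, 0, 0, 0], [-1, 0, 0, -0.004, 0, 0, 0], [-1, 0, 0, -0.004, 0, 0, 0]]

```text
time: 8.12
tcp_pos: [0.4577, -0.2349, 0.0331]
tool_rot: [-2.221, -2.221, 0.0]
ft_force: [0.4, 0.4, 0.2]
finger_gap: 0.0846
finger_force: 0.0
```

Emit:
drive_tool:
  increments:
    - [[-1, 0, 0, -0.05, 0, 0, 0], [-1, 0, 0, -0.15, 0, 0, 0], [-1, 0, 0, -0.27, 0, 0, 0], [-1, 0, 0, -0.39, 0, 0, 0], [-1, 0, 0, -0.5, 0, 0, 0]]

```text
time: 8.53
tcp_pos: [0.4576, -0.2348, 0.185]
tool_rot: [2.221, 2.221, 0.0]
ft_force: [1.1, -0.2, -0.4]
finger_gap: 0.0851
finger_force: 0.0
```

Emit:
drive_tool:
  increments:
    - [[-1, 0, 0, 0, 0, 0, 0], [-1, 0, 0, 0, 0, 0, 0], [-1, 0, 0, 0, 0, 0, 0], [-1, 0, 0, 0, 0, 0, 0], [-1, 0, 0, 0, 0, 0, 0]]

```text
time: 8.95
tcp_pos: [0.4567, -0.2344, 0.1816]
tool_rot: [-2.219, -2.219, 0.002]
ft_force: [-0.3, 1.0, -0.5]
finger_gap: 0.0854
finger_force: 0.0
```

```bash
python3 - <<'E'
from h import *
d=grab('wrist','w3.png'); s=status.state();print(s['tcp_pos'],s['tool_rot'],s['finger_gap'])
E
```

```text
[ 0.4568799  -0.23448768  0.18171684] [-2.21900262e+00 -2.21939964e+00  1.76387505e-03] 0.08513684022018286
```

View pics/w3.png

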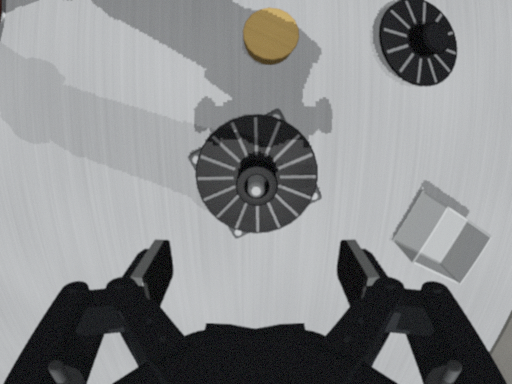

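The base flange is on the post: hub top at (256.5,185), disc centre at (257,173), and the plate corners show evenly around it.

Emit:
drive_tool:
  increments:
    - [[-1, 0.1, 0.06, -0.06, 0, 0, 0], [-1, 0.2, 0.12, -0.06, 0, 0, 0], [-1, 0.3, 0.18, -0.06, 0, 0, 0], [-1, 0.41, 0.24, -0.06, 0, 0, 0], [-1, 0.52, 0.3, -0.06, 0, 0, 0]]

```text
time: 9.42
tcp_pos: [0.548, -0.0776, 0.2003]
tool_rot: [-2.221, -2.22, 0.002]
ft_force: [-0.3, -0.9, -0.2]
finger_gap: 0.0856
finger_force: 0.0
```

Emit:
drive_tool:
  increments:
    - [[-1, 0.1, 0.06, 0, 0, 0, 0], [-1, 0.2, 0.12, 0, 0, 0, 0], [-1, 0.3, 0.18, 0, 0, 0, 0], [-1, 0.41, 0.24, 0, 0, 0, 0], [-1, 0.55, 0.32, 0, 0, 0, 0]]

```text
time: 9.83
tcp_pos: [0.6403, 0.0805, 0.1999]
tool_rot: [-2.223, -2.219, 0.005]
ft_force: [1.0, -1.0, -0.3]
finger_gap: 0.0854
finger_force: 0.0
```

Emit:
drive_tool:
  increments:
    - [[-1, 0, 0, 0, 0, 0, 0], [-1, 0, 0, 0, 0, 0, 0], [-1, 0, 0, 0, 0, 0, 0], [-1, 0, 0, 0, 0, 0, 0], [-1, 0, 0, 0, 0, 0, 0]]

```text
time: 10.25
tcp_pos: [0.64, 0.0781, 0.2009]
tool_rot: [2.224, 2.218, -0.003]
ft_force: [-0.1, 0.1, 0.4]
finger_gap: 0.0855
finger_force: 0.0
```

```bash
python3 - <<'E'
from h import *
np.set_printoptions(precision=4,suppress=True)
d=grab('wrist','w4.png'); s=status.state();print(s['tcp_pos'],s['tool_rot'])
u0,v0=map(int,proj(d,[.643,.088,.07],1));print(u0,v0)
g=cv2.GaussianBlur(cv2.cvtColor(d['frame'],cv2.COLOR_RGB2GRAY),(3,3),0)
c=cv2.HoughCircles(g,cv2.HOUGH_GRADIENT,1,30,param1=80,param2=25,minRadius=18,maxRadius=60)
print(None if c is None else c[0][:6]); 
for q in c[0][:6]: print(onz(d,q[0],q[1],.07,1)[:2])
E
```

```text
[0.64   0.0783 0.2011] [ 2.2242  2.2182 -0.0017]
257 171
[[260.5 169.5  30.5]
 [247.5 283.5  36.4]
 [105.5 177.5  20.7]
 [463.5 223.5  38.5]]
[0.6454 0.0903]
[ 0.6319 -0.0349]
[0.4899 0.0842]
[0.8863 0.0282]
```

View pics/w4.png

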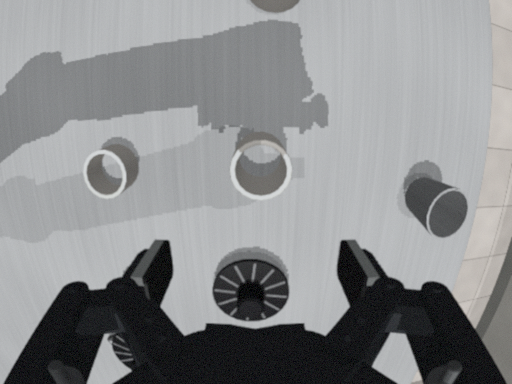

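The tall core's rim is centred at (261,169.5) with radius 30.5; the short core is at (105,174) and clear.

Emit:
drive_tool:
  increments:
    - [[-1, 0.039, 0.018, 0.06, 0, 0, 0], [-1, 0.039, 0.018, 0.16, 0, 0, 0], [-1, 0.039, 0.018, 0.28, 0, 0, 0], [-1, 0.039, 0.018, 0.4, 0, 0, 0], [-1, 0.039, 0.018, 0.51, 0, 0, 0]]

```text
time: 10.72
tcp_pos: [0.6454, 0.0907, 0.0469]
tool_rot: [2.223, 2.219, -0.0]
ft_force: [0.5, 0.1, -0.7]
finger_gap: 0.0852
finger_force: 0.0
```

Emit:
drive_tool:
  increments:
    - [[-1, 0, 0, 0, 0, 0, 0], [-1, 0, 0, 0, 0, 0, 0], [-1, 0, 0, 0, 0, 0, 0], [0, 0, 0, 0, 0, 0, 0], [1, 0, 0, 0, 0, 0, 0]]
  grip_force: 35

```text
time: 11.13
tcp_pos: [0.6476, 0.0922, 0.0512]
tool_rot: [2.22, 2.219, 0.007]
ft_force: [-0.3, -0.6, -0.6]
finger_gap: 0.0639
finger_force: 0.0
```

Emit:
drive_tool:
  increments:
    - [[1, 0, 0, 0, 0, 0, 0], [1, 0, 0, 0, 0, 0, 0], [1, 0, 0, 0, 0, 0, 0], [1, 0, 0, 0, 0, 0, 0], [1, 0, 0, 0, 0, 0, 0]]

```text
time: 11.55
tcp_pos: [0.6474, 0.0922, 0.0509]
tool_rot: [2.22, 2.219, 0.006]
ft_force: [-0.7, -0.6, 6.6]
finger_gap: 0.0558
finger_force: 38.1
```

Emit:
drive_tool:
  increments:
    - [[1, 0, 0, -0.03, 0, 0, 0], [1, 0, 0, -0.1, 0, 0, 0], [1, 0, 0, -0.2, 0, 0, 0], [1, 0, 0, -0.3, 0, 0, 0], [1, 0, 0, -0.38, 0, 0, 0]]

```text
time: 11.97
tcp_pos: [0.6461, 0.0922, 0.1651]
tool_rot: [2.22, 2.221, 0.003]
ft_force: [-0.0, 0.3, -1.2]
finger_gap: 0.0559
finger_force: 37.3
```

Emit:
drive_tool:
  increments:
    - [[1, -0.08, -0.05, 0, 0, 0, 0], [1, -0.19, -0.11, 0, 0, 0, 0], [1, -0.3, -0.17, 0, 0, 0, 0], [1, -0.41, -0.24, 0, 0, 0, 0], [1, -0.52, -0.3, 0, 0, 0, 0]]

```text
time: 12.38
tcp_pos: [0.5541, -0.0653, 0.1629]
tool_rot: [2.221, 2.222, -0.0]
ft_force: [1.1, -0.5, -0.8]
finger_gap: 0.056
finger_force: 37.4
```

Emit:
drive_tool:
  increments:
    - [[1, -0.11, -0.06, 0, 0, 0, 0], [1, -0.22, -0.12, 0, 0, 0, 0], [1, -0.33, -0.18, 0, 0, 0, 0], [1, -0.44, -0.24, 0, 0, 0, 0], [1, -0.55, -0.32, 0, 0, 0, 0]]

```text
time: 12.8
tcp_pos: [0.4598, -0.2303, 0.1631]
tool_rot: [2.219, 2.221, 0.002]
ft_force: [0.4, -0.3, -1.2]
finger_gap: 0.0561
finger_force: 37.4
```

Emit:
drive_tool:
  increments:
    - [[1, 0, 0, 0, 0, 0, 0], [1, 0, 0, 0, 0, 0, 0], [1, 0, 0, 0, 0, 0, 0], [1, 0, 0, 0, 0, 0, 0], [1, 0, 0, 0, 0, 0, 0]]

```text
time: 13.22
tcp_pos: [0.4608, -0.2273, 0.1624]
tool_rot: [2.218, 2.225, 0.002]
ft_force: [0.1, 0.0, -0.5]
finger_gap: 0.0558
finger_force: 37.4
```

```bash
python3 - <<'E'
from h import *
np.set_printoptions(precision=4,suppress=True)
d=grab('wrist','w5.png'); s=status.state();t=s['tcp_pos'];print(t,s['tool_rot'])
t3=np.array([.4569,-.2345,.1817])
for n,u,v,z in(('hub',256.5,185,.052),('post',257,188,.058),('disc',257,173.5,.018)): print(n,onz(d,u,v,z+t[2]-t3[2],1)+t3-t)
E
```

```text
[ 0.4607 -0.2274  0.1623] [-2.2178 -2.225  -0.0012]
hub [ 0.459  -0.2362  0.052 ]
post [ 0.4594 -0.2372  0.058 ]
disc [ 0.4597 -0.2339  0.018 ]
```

View pics/w5.png

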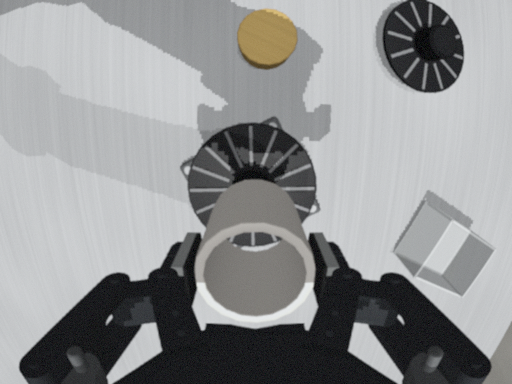

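The core's upper rim spans columns 195 to 316 and rows 222 to 313. The seated base disc spans columns 188 to 316 behind it, with its top edge at row 123.

```bash
python3 - <<'E'
from h import *
np.set_printoptions(precision=4,suppress=True)
d=grab('wrist'); s=status.state();t=s['tcp_pos'];print(t)
z=t[2]+.019
a,b,c,e=[onz(d,u,v,z,1) for u,v in((195,268),(316,268),(255.5,222),(255.5,313))]
print('core',(a+b)/2,(c+e)/2,b-a,c-e)
z=t[2]-.051
print('disc',(onz(d,188,185,.018,1)+onz(d,316,185,.018,1))/2, onz(d,252,123,.018,1)-[0,.065,0])
g=cv2.cvtColor(d['frame'],cv2.COLOR_RGB2GRAY); m=((g>120)).astype(np.uint8)
print([ (k,''.join('#' if x>150 else '+' if x>100 else '.' for x in g[k,185:325:2])) for k in range(216,320,5)])
E
```

```text
[ 0.4605 -0.2276  0.1622]
core [ 0.4612 -0.2246  0.1812] [ 0.4612 -0.2262  0.1812] [0.0555 0.0001 0.    ] [-0.0002  0.0501  0.    ]
disc [ 0.4582 -0.2335  0.018 ] [ 0.4583 -0.2384  0.018 ]
[(216, '######+......++++++++++++++++++++++++++++++++++++++++++++....+########'), (221, '########+...++++++++++++++++++++++++++++++++++++++++++++++.+##########'), (226, '##########++++++++++++++#######################++++++++++++###########'), (231, '##########++++++++##################################++++++++##########'), (236, '+.......+#++++###########........+#........+#+++########+++++#.......+'), (241, '.........++########+++++.........+#..........+++++++#######+++........'), (246, '........++#####++++++++++#++++##+++##########++++++++++######+........'), (251, '.......+#####++++++++++++++++++++####++++++++++++++++++++######+......'), (256, '......######+++++++++++++++++++++++++++++++++++++++++++++++#####......'), (261, '.....+####++++++++++++++++++++++++++++++++++++++++++++++++++####+.....'), (266, '.....#####+++++++++++++++++++++++++++++++++++++++++++++++++++####.....'), (271, '.....+###++++++++++++++++++++++++++++++++++++++++++++++++++++####.....'), (276, '.....+###++++++++++++++++++++++++++++++++++++++++++++++++++++####.....'), (281, '......####++++++++++++++++++++++++++++++++++++++++++++++++++####+.....'), (286, '......#####++++++++++++++++++++++++++++++++++++++++++++++++######.....'), (291, '......######++++++++++++++++++++++++++++++++++++++++++++++######+.....'), (296, '.....#########++++++++++++++++++++++++++++++++++++++++++#########+....'), (301, '....+###########++++++++++++++++++++++++++++++++++++++############....'), (306, '....################+++++++++++++++++++++++++++++++################...'), (311, '....+####################+++++++++++++++++++++####################....'), (316, '.....+###########################################################.....')]
```

Emit:
drive_tool:
  increments:
    - [[1, -0.022, -0.007, 0, 0, 0, 0], [1, -0.022, -0.007, 0.05, 0, 0, 0], [1, -0.022, -0.007, 0.1, 0, 0, 0], [1, -0.022, -0.007, 0.15, 0, 0, 0], [1, -0.022, -0.007, 0.15, 0, 0, 0]]

```text
time: 13.73
tcp_pos: [0.4558, -0.2351, 0.1148]
tool_rot: [-2.217, -2.218, 0.004]
ft_force: [0.2, -0.1, -0.8]
finger_gap: 0.0559
finger_force: 37.4
```

Emit:
drive_tool:
  increments:
    - [[1, 0, 0, 0.015, 0, 0, 0], [1, 0, 0, 0.03, 0, 0, 0], [1, 0, 0, 0.045, 0, 0, 0], [1, 0, 0, 0.06, 0, 0, 0], [1, 0, 0, 0.06, 0, 0, 0]]

```text
time: 14.15
tcp_pos: [0.4574, -0.2354, 0.0987]
tool_rot: [-2.221, -2.221, 0.001]
ft_force: [-0.6, -0.9, -1.0]
finger_gap: 0.0558
finger_force: 37.4
```

Emit:
drive_tool:
  increments:
    - [[1, 0.003, 0.003, 0.02, 0, 0, 0], [1, 0.003, 0.003, 0.04, 0, 0, 0], [1, 0.003, 0.003, 0.06, 0, 0, 0], [1, 0.003, 0.003, 0.085, 0, 0, 0], [1, 0.003, 0.003, 0.085, 0, 0, 0]]

```text
time: 14.57
tcp_pos: [0.4575, -0.2342, 0.0721]
tool_rot: [-2.219, -2.22, 0.002]
ft_force: [0.0, -0.2, -1.3]
finger_gap: 0.0557
finger_force: 37.4
```

Emit:
drive_tool:
  increments:
    - [[1, 0, 0, 0.004, 0, 0, 0], [1, 0, 0, 0.008, 0, 0, 0], [1, 0, 0, 0.013, 0, 0, 0], [1, 0, 0, 0.017, 0, 0, 0], [1, 0, 0, 0.017, 0, 0, 0]]

```text
time: 14.98
tcp_pos: [0.4588, -0.2349, 0.0689]
tool_rot: [2.221, 2.221, 0.0]
ft_force: [-0.8, 0.3, 1.3]
finger_gap: 0.0558
finger_force: 37.5
```

Emit:
drive_tool:
  increments:
    - [[1, 0, 0, 0.004, 0, 0, 0], [1, 0, 0, 0.006, 0, 0, 0], [1, 0, 0, 0.006, 0, 0, 0], [1, 0, 0, 0.006, 0, 0, 0]]

```text
time: 15.32
tcp_pos: [0.4587, -0.235, 0.0688]
tool_rot: [2.221, 2.22, 0.0]
ft_force: [-3.7, 1.9, 14.2]
finger_gap: 0.0561
finger_force: 38.9
```

Emit:
drive_tool:
  increments:
    - [[0.2, 0, 0, -0.004, 0, 0, 0], [-1, 0, 0, -0.004, 0, 0, 0], [-1, 0, 0, -0.004, 0, 0, 0], [-1, 0, 0, -0.004, 0, 0, 0], [-1, 0, 0, -0.004, 0, 0, 0]]

```text
time: 15.73
tcp_pos: [0.4585, -0.2347, 0.0677]
tool_rot: [-2.221, -2.221, 0.0]
ft_force: [-0.4, 0.7, 0.1]
finger_gap: 0.0854
finger_force: 0.0
```

Emit:
drive_tool:
  increments:
    - [[-1, 0, 0, -0.05, 0, 0, 0], [-1, 0, 0, -0.15, 0, 0, 0], [-1, 0, 0, -0.27, 0, 0, 0], [-1, 0, 0, -0.39, 0, 0, 0], [-1, 0, 0, -0.45, 0, 0, 0]]

```text
time: 16.15
tcp_pos: [0.4602, -0.2354, 0.2068]
tool_rot: [2.217, 2.217, 0.003]
ft_force: [1.0, -0.2, -0.2]
finger_gap: 0.0853
finger_force: 0.0
```

Emit:
drive_tool:
  increments:
    - [[-1, 0, 0, 0, 0, 0, 0], [-1, 0, 0, 0, 0, 0, 0], [-1, 0, 0, 0, 0, 0, 0], [-1, 0, 0, 0, 0, 0, 0], [-1, 0, 0, 0, 0, 0, 0]]

```text
time: 16.57
tcp_pos: [0.4577, -0.2343, 0.2014]
tool_rot: [-2.219, -2.219, 0.002]
ft_force: [-0.7, -0.2, 0.3]
finger_gap: 0.0855
finger_force: 0.0
```

```bash
python3 - <<'E'
from h import *
np.set_printoptions(precision=4,suppress=True)
d=grab('wrist','w6.png'); s=status.state();print(s['tcp_pos'],s['tool_rot'])
print(proj(d,[.4585,-.2365,.088],1))
g=cv2.GaussianBlur(cv2.cvtColor(d['frame'],cv2.COLOR_RGB2GRAY),(3,3),0)
c=cv2.HoughCircles(g,cv2.HOUGH_GRADIENT,1,30,param1=80,param2=25,minRadius=18,maxRadius=60)
for q in c[0][:6]: print(q,onz(d,q[0],q[1],.088,1)[:2])
E
```

```text
[ 0.4579 -0.2344  0.2016] [-2.2193 -2.2195  0.0015]
(np.float64(255.82641211787316), np.float64(190.8205087669463))
[254.5 169.5  56.1] [ 0.4573 -0.2174]
[399.5  49.5  46.6] [ 0.5847 -0.1064]
[267.5  38.5  23.6] [ 0.4679 -0.1067]
[262.5 110.5  40.5] [ 0.4639 -0.1673]
[256.5 199.5  23. ] [ 0.4591 -0.2445]
[232.5 127.5  21. ] [ 0.4391 -0.1814]
```

View pics/w6.png

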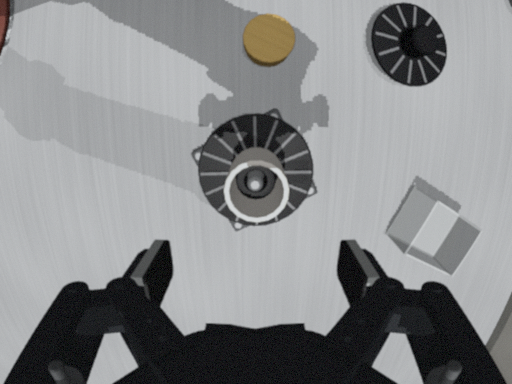

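The core stands around the hub, with its upper rim centred at (256.5,191.5), within 1 px of the predicted spot. Next is the top flange.

Emit:
drive_tool:
  increments:
    - [[-1, 0.08, 0.09, 0, 0, 0, 0], [-1, 0.16, 0.19, 0, 0, 0, 0], [-1, 0.25, 0.29, 0, 0, 0, 0], [-1, 0.34, 0.39, 0, 0, 0, 0], [-1, 0.42, 0.49, 0, 0, 0, 0]]

```text
time: 17.03
tcp_pos: [0.6065, -0.1064, 0.2021]
tool_rot: [-2.219, -2.221, 0.001]
ft_force: [0.6, -0.8, 0.5]
finger_gap: 0.0853
finger_force: 0.0
```

Emit:
drive_tool:
  increments:
    - [[-1, 0.085, 0.095, 0, 0, 0, 0], [-1, 0.085, 0.095, 0, 0, 0, 0], [-1, 0.085, 0.095, 0, 0, 0, 0], [-1, 0.085, 0.095, 0, 0, 0, 0], [-1, 0.085, 0.095, 0, 0, 0, 0]]

```text
time: 17.45
tcp_pos: [0.6329, -0.0852, 0.2024]
tool_rot: [-2.224, -2.218, 0.004]
ft_force: [0.7, -0.5, 0.1]
finger_gap: 0.0853
finger_force: 0.0
```

```bash
python3 - <<'E'
from h import *
np.set_printoptions(precision=4,suppress=True)
w6=cv2.cvtColor(cv2.imread('pics/w6.png'),cv2.COLOR_BGR2GRAY)[155:225,215:300]
m=cv2.connectedComponentsWithStats((w6>185).astype(np.uint8));print('core rim bbox',m[2][1:][m[2][1:,4]>50]+[215,155,0,0,0])
d=grab('wrist','w7.png'); s=status.state();print(s['tcp_pos'],s['tool_rot'])
print(proj(d,[.6335,-.083,.058],1))
g=cv2.cvtColor(d['frame'],cv2.COLOR_RGB2GRAY)[110:240,190:320]
m=cv2.morphologyEx((g<75).astype(np.uint8),cv2.MORPH_CLOSE,np.ones((7,7)))
c=max(cv2.findContours(m,0,2)[0],key=cv2.contourArea);x,y,w,h=cv2.boundingRect(c);x+=190;y+=110
print(x,y,w,h,(onz(d,x,y+h/2,.026,1)+onz(d,x+w,y+h/2,.026,1))/2,onz(d,x+w/2,y,.026,1),onz(d,x+w/2,y+h,.026,1))
q=d['frame'][100:250,170:340,::-1];cv2.imwrite('pics/c7.png',cv2.resize(np.clip(q.astype(int)*2,0,255).astype(np.uint8),None,fx=4,fy=4))
E
```

```text
core rim bbox [[224 163  65  59 650]]
[ 0.6329 -0.0853  0.2027] [-2.2244 -2.2182  0.0031]
(np.float64(255.44631224425044), np.float64(176.39357594807402))
212 122 89 89 [ 0.6347 -0.0805  0.026 ] [ 0.6347 -0.0331  0.026 ] [ 0.6346 -0.1317  0.026 ]
```

View pics/c7.png

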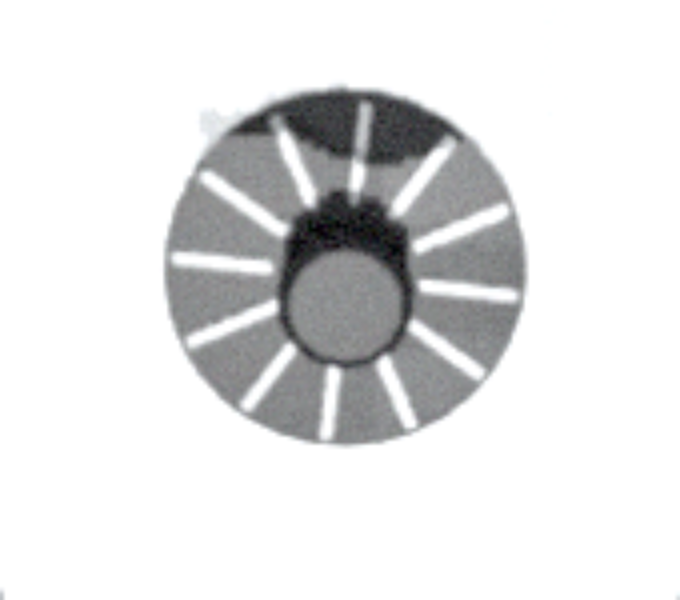

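The hub top is centred at crop (346,307), which is image (256.5,176.8), putting the flange at about (0.6345, -0.083).

Emit:
drive_tool:
  increments:
    - [[-1, 0.004, 0.005, 0.06, 0, 0, 0], [-1, 0.004, 0.005, 0.18, 0, 0, 0], [-1, 0.004, 0.005, 0.3, 0, 0, 0], [-1, 0.004, 0.005, 0.42, 0, 0, 0], [-1, 0.004, 0.005, 0.5, 0, 0, 0]]

```text
time: 17.92
tcp_pos: [0.6329, -0.0837, 0.05]
tool_rot: [-2.222, -2.217, 0.006]
ft_force: [-0.6, -0.3, -0.4]
finger_gap: 0.0857
finger_force: 0.0
```

Emit:
drive_tool:
  increments:
    - [[-1, 0, 0, 0.02, 0, 0, 0], [-1, 0, 0, 0.04, 0, 0, 0], [-1, 0, 0, 0.04, 0, 0, 0], [0.2, 0, 0, 0.04, 0, 0, 0], [1, 0, 0, 0.04, 0, 0, 0]]
  grip_force: 50

```text
time: 18.33
tcp_pos: [0.637, -0.0824, 0.0432]
tool_rot: [2.22, 2.219, 0.004]
ft_force: [0.8, 0.4, -0.1]
finger_gap: 0.0635
finger_force: 0.0
```

Emit:
drive_tool:
  increments:
    - [[1, 0, 0, 0, 0, 0, 0], [1, 0, 0, 0, 0, 0, 0], [1, 0, 0, 0, 0, 0, 0], [1, 0, 0, 0, 0, 0, 0], [1, 0, 0, 0, 0, 0, 0]]

```text
time: 18.75
tcp_pos: [0.636, -0.0821, 0.0424]
tool_rot: [2.221, 2.221, 0.001]
ft_force: [-1.7, -0.4, 5.5]
finger_gap: 0.0319
finger_force: 49.3
```

Emit:
drive_tool:
  increments:
    - [[1, 0, 0, -0.03, 0, 0, 0], [1, 0, 0, -0.12, 0, 0, 0], [1, 0, 0, -0.24, 0, 0, 0], [1, 0, 0, -0.36, 0, 0, 0], [1, 0, 0, -0.48, 0, 0, 0]]

```text
time: 19.17
tcp_pos: [0.6349, -0.0819, 0.1863]
tool_rot: [-2.22, -2.221, 0.001]
ft_force: [1.1, -0.4, -2.5]
finger_gap: 0.0318
finger_force: 50.0
```

Emit:
drive_tool:
  increments:
    - [[1, -0.08, -0.09, 0, 0, 0, 0], [1, -0.16, -0.18, 0, 0, 0, 0], [1, -0.24, -0.28, 0, 0, 0, 0], [1, -0.33, -0.38, 0, 0, 0, 0], [1, -0.42, -0.48, 0, 0, 0, 0]]

```text
time: 19.58
tcp_pos: [0.4898, -0.2086, 0.1852]
tool_rot: [-2.22, -2.223, 0.0]
ft_force: [0.8, -2.0, -1.7]
finger_gap: 0.0325
finger_force: 50.2
```

Emit:
drive_tool:
  increments:
    - [[1, -0.05, -0.06, 0, 0, 0, 0], [1, -0.093, -0.107, 0, 0, 0, 0], [1, -0.093, -0.107, 0, 0, 0, 0], [1, -0.093, -0.107, 0, 0, 0, 0], [1, -0.093, -0.107, 0, 0, 0, 0]]

```text
time: 20.0
tcp_pos: [0.4604, -0.2349, 0.1852]
tool_rot: [2.22, 2.223, 0.002]
ft_force: [0.4, -0.2, -2.5]
finger_gap: 0.032
finger_force: 50.2
```

Emit:
drive_tool:
  increments:
    - [[1, 0, 0, 0, 0, 0, 0], [1, 0, 0, 0, 0, 0, 0], [1, 0, 0, 0, 0, 0, 0]]

```text
time: 20.25
tcp_pos: [0.4602, -0.2349, 0.1849]
tool_rot: [-2.219, -2.224, -0.001]
ft_force: [0.3, 0.4, -2.0]
finger_gap: 0.0322
finger_force: 50.2
```

```bash
python3 - <<'E'
from h import *
np.set_printoptions(precision=4,suppress=True)
d=grab('wrist','w8.png'); s=status.state();t=s['tcp_pos'];print(t,s['tool_rot'])
t6=np.array([.4579,-.2344,.2016]);z=.088+t[2]-t6[2]
a,b,c,e=[onz(d,u,v,z,1)+t6-t for u,v in((224,192),(289,192),(256.5,163),(256.5,222))];print('core',a,b,c,e,(a+b)/2,(c+e)/2)
c=np.hstack([cv2.resize(np.clip(d['frame'][100:340,150:360,::-1].astype(int)*3,0,255).astype(np.uint8),(420,480)),])
D=grab('side');u,v=map(int,proj(D,[.458,-.236,.1]));print(u,v)
c2=cv2.resize(D['frame'][v-60:v+60,u-45:u+45,::-1],(360,480),interpolation=cv2.INTER_CUBIC);cv2.imwrite('pics/c8.png',np.hstack([c,c2]))
E
```

```text
[ 0.4601 -0.2351  0.1849] [-2.2193 -2.2233 -0.0004]
core [ 0.4314 -0.2377  0.088 ] [ 0.4884 -0.2376  0.088 ] [ 0.4598 -0.2117  0.088 ] [ 0.46   -0.2662  0.088 ] [ 0.4599 -0.2376  0.088 ] [ 0.4599 -0.239   0.088 ]
353 163
```

View pics/c8.png

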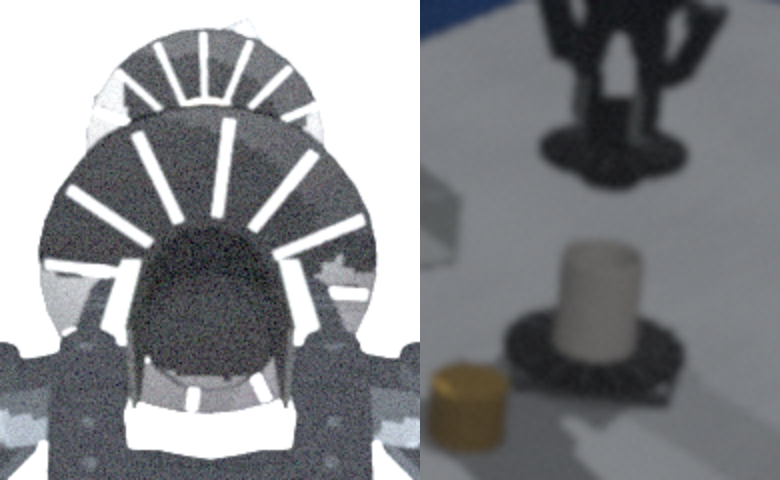

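The side crop shows the held flange centred at column 614, against about 612 expected over the core axis, so it is aligned to about 1 mm. The core is upright on the base flange.

Emit:
drive_tool:
  increments:
    - [[1, 0, 0, 0.03, 0, 0, 0], [1, 0, 0, 0.07, 0, 0, 0], [1, 0, 0, 0.11, 0, 0, 0], [1, 0, 0, 0.15, 0, 0, 0], [1, 0, 0, 0.15, 0, 0, 0]]

```text
time: 20.77
tcp_pos: [0.4577, -0.235, 0.1373]
tool_rot: [-2.217, -2.218, 0.003]
ft_force: [-0.1, 0.8, -1.2]
finger_gap: 0.032
finger_force: 50.1
```

Emit:
drive_tool:
  increments:
    - [[1, 0, 0, 0.012, 0, 0, 0], [1, 0, 0, 0.025, 0, 0, 0], [1, 0, 0, 0.038, 0, 0, 0], [1, 0, 0, 0.05, 0, 0, 0], [1, 0, 0, 0.05, 0, 0, 0]]

```text
time: 21.18
tcp_pos: [0.4592, -0.2358, 0.1245]
tool_rot: [-2.221, -2.221, 0.0]
ft_force: [-0.4, 0.3, -1.4]
finger_gap: 0.0322
finger_force: 50.2
```

Emit:
drive_tool:
  increments:
    - [[1, 0, 0, 0.01, 0, 0, 0], [1, 0, 0, 0.02, 0, 0, 0], [1, 0, 0, 0.03, 0, 0, 0], [1, 0, 0, 0.038, 0, 0, 0], [1, 0, 0, 0.038, 0, 0, 0]]

```text
time: 21.6
tcp_pos: [0.4591, -0.2357, 0.113]
tool_rot: [-2.221, -2.221, 0.001]
ft_force: [0.7, 0.4, -2.5]
finger_gap: 0.0321
finger_force: 50.2
```

Emit:
drive_tool:
  increments:
    - [[1, 0, 0, 0.004, 0, 0, 0], [1, 0, 0, 0.008, 0, 0, 0], [1, 0, 0, 0.012, 0, 0, 0], [1, 0, 0, 0.012, 0, 0, 0], [1, 0, 0, 0.012, 0, 0, 0]]

```text
time: 22.02
tcp_pos: [0.46, -0.2361, 0.1105]
tool_rot: [2.22, 2.221, 0.001]
ft_force: [0.1, 0.4, 2.1]
finger_gap: 0.0319
finger_force: 50.5
```

Emit:
drive_tool:
  increments:
    - [[1, 0, 0, 0.003, 0, 0, 0], [1, 0, 0, 0.004, 0, 0, 0], [1, 0, 0, 0.004, 0, 0, 0], [1, 0, 0, 0.004, 0, 0, 0]]

```text
time: 22.35
tcp_pos: [0.4605, -0.2362, 0.1104]
tool_rot: [2.219, 2.22, 0.002]
ft_force: [-1.5, 0.3, 9.6]
finger_gap: 0.0322
finger_force: 51.0
```

Emit:
drive_tool:
  increments:
    - [[0.2, 0, 0, -0.002, 0, 0, 0], [-1, 0, 0, -0.003, 0, 0, 0], [-1, 0, 0, -0.003, 0, 0, 0], [-1, 0, 0, -0.003, 0, 0, 0], [-1, 0, 0, -0.003, 0, 0, 0]]

```text
time: 22.77
tcp_pos: [0.4592, -0.2359, 0.1094]
tool_rot: [-2.221, -2.221, 0.0]
ft_force: [0.4, -0.6, -0.8]
finger_gap: 0.0802
finger_force: 0.0
```

Emit:
drive_tool:
  increments:
    - [[-1, 0, 0, -0.05, 0, 0, 0], [-1, 0, 0, -0.15, 0, 0, 0], [-1, 0, 0, -0.27, 0, 0, 0], [-1, 0, 0, -0.35, 0, 0, 0], [-1, 0, 0, -0.35, 0, 0, 0]]

```text
time: 23.18
tcp_pos: [0.4625, -0.2373, 0.2198]
tool_rot: [2.214, 2.214, 0.006]
ft_force: [1.2, 0.8, 0.4]
finger_gap: 0.0851
finger_force: 0.0
```

Emit:
drive_tool:
  increments:
    - [[-1, 0, 0, 0, 0, 0, 0], [-1, 0, 0, 0, 0, 0, 0], [-1, 0, 0, 0, 0, 0, 0]]

```text
time: 23.43
tcp_pos: [0.4584, -0.2355, 0.2132]
tool_rot: [-2.219, -2.219, 0.002]
ft_force: [-0.5, -0.4, -0.2]
finger_gap: 0.0855
finger_force: 0.0
```

```bash
python3 - <<'E'
from h import *
np.set_printoptions(precision=4,suppress=True)
d=grab('wrist','w9.png'); s=status.state();t=s['tcp_pos'];print(t,s['tool_rot'])
print('expected top hub',proj(d,[.4593,-.237,.126],1),'disc',proj(d,[.4593,-.237,.094],1))
D=grab('side');v,u=163,353
c2=cv2.resize(D['frame'][v-60:v+60,u-60:u+60,::-1],(384,384),interpolation=cv2.INTER_CUBIC)
cv2.imwrite('pics/c9.png',np.hstack([cv2.resize(np.clip(d['frame'][:300,100:400,::-1].astype(int)*2,0,255).astype(np.uint8),(384,384)),c2]))
h=cv2.cvtColor(d['frame'],cv2.COLOR_RGB2HSV);m=cv2.inRange(h,(12,90,60),(32,255,255));x,y,w,hh=cv2.boundingRect(m);print(x,y,w,hh)
E
```

```text
[ 0.4585 -0.2355  0.2132] [-2.219  -2.2192  0.0019]
expected top hub (np.float64(255.9398959253115), np.float64(200.0910545756213)) disc (np.float64(255.91186180526628), np.float64(188.10872032060448))
243 16 49 50
```

View pics/c9.png

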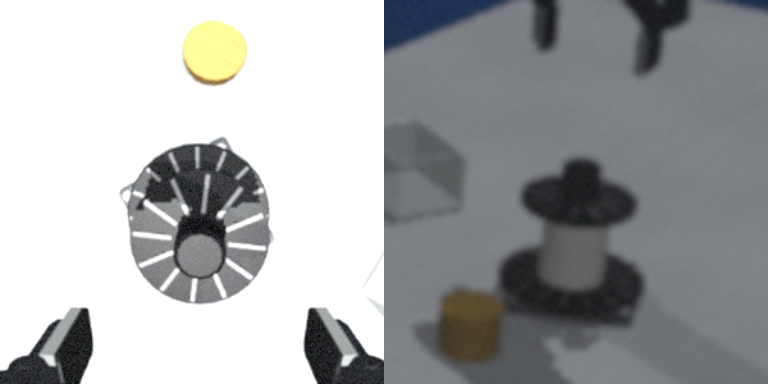

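The top flange is seated level. Its hub top is at image (256,200), exactly where expected for (0.4593, -0.237). Now the cap.

Emit:
drive_tool:
  increments:
    - [[-1, 0.1, 0.01, 0, 0, 0, 0], [-1, 0.22, 0.02, 0, 0, 0, 0], [-1, 0.34, 0.03, 0, 0, 0, 0], [-1, 0.45, 0.04, 0.02, 0, 0, 0], [-1, 0.48, 0.04, 0.04, 0, 0, 0]]

```text
time: 23.95
tcp_pos: [0.4719, -0.0851, 0.2022]
tool_rot: [-2.209, -2.229, -0.005]
ft_force: [0.3, -0.3, -0.4]
finger_gap: 0.0853
finger_force: 0.0
```

Emit:
drive_tool:
  increments:
    - [[-1, 0, 0, 0, 0, 0, 0], [-1, 0, 0, 0, 0, 0, 0], [-1, 0, 0, 0, 0, 0, 0], [-1, 0, 0, 0, 0, 0, 0]]

```text
time: 24.28
tcp_pos: [0.4714, -0.0941, 0.2027]
tool_rot: [2.225, 2.217, -0.001]
ft_force: [-1.0, -0.2, 0.3]
finger_gap: 0.0854
finger_force: 0.0
```

```bash
python3 - <<'E'
from h import *
np.set_printoptions(precision=4,suppress=True)
d=grab('wrist','w10.png'); s=status.state();t=s['tcp_pos'];print(t,s['tool_rot'])
h=cv2.cvtColor(d['frame'],cv2.COLOR_RGB2HSV)
for lo in ((12,90,60),(12,90,150)):
    m=cv2.inRange(h,lo,(32,255,255));x,y,w,hh=cv2.boundingRect(m);print(x,y,w,hh)
    L,R,T,B=[onz(d,*q,.042,1) for q in((x,y+hh/2),(x+w,y+hh/2),(x+w/2,y),(x+w/2,y+hh))]; print((L+R)/2,(T+B)/2,R-L,T-B,B)
    print([(r,np.where(m[r])[0].min(),np.where(m[r])[0].max()) for r in range(y,y+hh,6)])
E
```

```text
[ 0.4714 -0.0939  0.2027] [ 2.2249  2.2171 -0.0009]
230 145 49 53
[ 0.4713 -0.0911  0.042 ] [ 0.4713 -0.0917  0.042 ] [ 0.05   -0.0002  0.    ] [0.0002 0.0559 0.    ] [ 0.4712 -0.1197  0.042 ]
[(145, np.int64(252), np.int64(253)), (151, np.int64(240), np.int64(268)), (157, np.int64(235), np.int64(273)), (163, np.int64(233), np.int64(275)), (169, np.int64(231), np.int64(277)), (175, np.int64(230), np.int64(278)), (181, np.int64(231), np.int64(277)), (187, np.int64(234), np.int64(274)), (193, np.int64(240), np.int64(268))]
230 151 49 47
[ 0.4713 -0.0942  0.042 ] [ 0.4713 -0.0948  0.042 ] [ 0.0502 -0.0002  0.    ] [0.0002 0.0498 0.    ] [ 0.4712 -0.1197  0.042 ]
[(151, np.int64(250), np.int64(258)), (157, np.int64(238), np.int64(271)), (163, np.int64(233), np.int64(275)), (169, np.int64(231), np.int64(277)), (175, np.int64(230), np.int64(278)), (181, np.int64(231), np.int64(277)), (187, np.int64(234), np.int64(274)), (193, np.int64(240), np.int64(268))]
```

Emit:
drive_tool:
  increments:
    - [[-1, 0, 0, 0.1, 0, 0, 0], [-1, 0, 0, 0.22, 0, 0, 0], [-1, 0, 0, 0.34, 0, 0, 0], [-1, 0, 0, 0.44, 0, 0, 0], [-1, 0, 0, 0.5, 0, 0, 0]]

```text
time: 24.75
tcp_pos: [0.47, -0.0931, 0.0501]
tool_rot: [-2.222, -2.217, 0.004]
ft_force: [-0.9, -0.8, 0.1]
finger_gap: 0.0855
finger_force: 0.0
```

Emit:
drive_tool:
  increments:
    - [[-1, 0, 0, 0.05, 0, 0, 0], [-1, 0, 0, 0.1, 0, 0, 0], [-1, 0, 0, 0.1, 0, 0, 0], [-1, 0, 0, 0.1, 0, 0, 0], [0.5, 0, 0, 0.1, 0, 0, 0]]
  grip_force: 70

```text
time: 25.17
tcp_pos: [0.4721, -0.0927, 0.0234]
tool_rot: [2.222, 2.219, 0.001]
ft_force: [0.8, 0.1, 1.0]
finger_gap: 0.0756
finger_force: 0.0
```

Emit:
drive_tool:
  increments:
    - [[1, 0, 0, 0, 0, 0, 0], [1, 0, 0, 0, 0, 0, 0], [1, 0, 0, 0, 0, 0, 0], [1, 0, 0, 0, 0, 0, 0], [1, 0, 0, 0, 0, 0, 0]]

```text
time: 25.58
tcp_pos: [0.4718, -0.0923, 0.0242]
tool_rot: [2.22, 2.22, 0.001]
ft_force: [-0.8, -0.1, 6.1]
finger_gap: 0.0502
finger_force: 71.5
```

Emit:
drive_tool:
  increments:
    - [[1, 0, 0, -0.03, 0, 0, 0], [1, 0, 0, -0.15, 0, 0, 0], [1, 0, 0, -0.28, 0, 0, 0], [1, 0, 0, -0.41, 0, 0, 0], [1, 0, 0, -0.54, 0, 0, 0]]

```text
time: 26.0
tcp_pos: [0.4704, -0.0917, 0.1868]
tool_rot: [-2.221, -2.221, 0.001]
ft_force: [0.9, -0.3, -4.0]
finger_gap: 0.0497
finger_force: 74.4
```

Emit:
drive_tool:
  increments:
    - [[1, 0, 0, 0, 0, 0, 0], [1, 0, 0, 0, 0, 0, 0], [1, 0, 0, 0, 0, 0, 0], [1, 0, 0, 0, 0, 0, 0]]

```text
time: 26.33
tcp_pos: [0.4696, -0.0917, 0.1831]
tool_rot: [-2.219, -2.219, 0.004]
ft_force: [-0.8, -0.3, -4.1]
finger_gap: 0.0503
finger_force: 74.6
```

Emit:
drive_tool:
  increments:
    - [[1, -0.08, -0.01, 0, 0, 0, 0], [1, -0.19, -0.02, 0, 0, 0, 0], [1, -0.3, -0.03, 0, 0, 0, 0], [1, -0.41, -0.037, 0, 0, 0, 0], [1, -0.477, -0.037, 0, 0, 0, 0]]

```text
time: 26.75
tcp_pos: [0.4578, -0.2391, 0.1824]
tool_rot: [-2.224, -2.214, 0.007]
ft_force: [-0.8, -0.9, -4.2]
finger_gap: 0.0501
finger_force: 74.6
```

Emit:
drive_tool:
  increments:
    - [[1, 0, 0, 0, 0, 0, 0], [1, 0, 0, 0, 0, 0, 0], [1, 0, 0, 0, 0, 0, 0], [1, 0, 0, 0, 0, 0, 0], [1, 0, 0, 0, 0, 0, 0]]

```text
time: 27.17
tcp_pos: [0.4604, -0.2333, 0.1842]
tool_rot: [-2.217, -2.223, -0.0]
ft_force: [-0.2, -0.4, -3.2]
finger_gap: 0.0502
finger_force: 74.5
```

```bash
python3 - <<'E'
from h import *
np.set_printoptions(precision=4,suppress=True)
d=grab('wrist','w11.png'); s=status.state();t=s['tcp_pos'];print(t,s['tool_rot'])
h=cv2.cvtColor(d['frame'],cv2.COLOR_RGB2HSV)
m=cv2.inRange(h,(12,90,120),(32,255,255));x,y,w,hh=cv2.boundingRect(m);z=t[2]+.042-.0242
L,R,T,B=[onz(d,*q,z,1) for q in((x,y+hh/2),(x+w,y+hh/2),(x+w/2,y),(x+w/2,y+hh))];print(x,y,w,hh,(L+R)/2,(T+B)/2,R-L,T-B)
D=grab('side');hs=cv2.cvtColor(D['frame'],cv2.COLOR_RGB2HSV);m=cv2.inRange(hs,(10,70,30),(35,255,255));print(cv2.boundingRect(m))
print(proj(D,[.4595,-.237,z]),proj(D,[.4595,-.237,z-.042]))
u,v=353,150
cv2.imwrite('pics/c11.png',cv2.resize(D['frame'][v-50:v+50,u-50:u+50,::-1],(500,500),interpolation=cv2.INTER_CUBIC))
E
```

```text
[ 0.4605 -0.2335  0.1844] [-2.2178 -2.2234 -0.0002]
202 221 106 94 [ 0.4607 -0.2309  0.2022] [ 0.4608 -0.2331  0.2022] [0.0488 0.0002 0.    ] [-0.0002  0.0523  0.    ]
(347, 5, 164, 307)
(np.float64(356.9957379689051), np.float64(127.89902341762185)) (np.float64(355.3706883707383), np.float64(142.5364223476675))
```

View pics/c11.png

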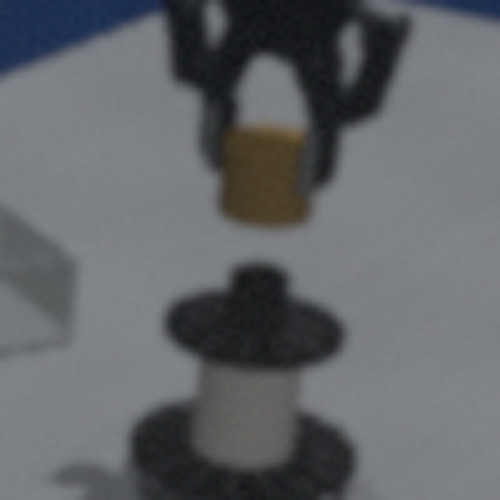

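The side crop shows the cap rim centred at column 265.5, against about 266.5 expected above the hub (260), so it is aligned. Lowering.

Emit:
drive_tool:
  increments:
    - [[1, -0.002, -0.002, 0.03, 0, 0, 0], [1, -0.002, -0.002, 0.06, 0, 0, 0], [1, -0.002, -0.002, 0.09, 0, 0, 0], [1, -0.002, -0.002, 0.1, 0, 0, 0], [1, -0.002, -0.002, 0.1, 0, 0, 0]]

```text
time: 27.68
tcp_pos: [0.4588, -0.2352, 0.1531]
tool_rot: [-2.219, -2.219, 0.002]
ft_force: [0.3, 0.1, -2.8]
finger_gap: 0.0506
finger_force: 74.5
```

Emit:
drive_tool:
  increments:
    - [[1, 0, 0, 0.01, 0, 0, 0], [1, 0, 0, 0.02, 0, 0, 0], [1, 0, 0, 0.03, 0, 0, 0], [1, 0, 0, 0.035, 0, 0, 0], [1, 0, 0, 0.035, 0, 0, 0]]

```text
time: 28.1
tcp_pos: [0.4596, -0.2355, 0.1439]
tool_rot: [-2.221, -2.221, 0.0]
ft_force: [0.3, 0.2, -2.5]
finger_gap: 0.0499
finger_force: 74.5
```

Emit:
drive_tool:
  increments:
    - [[1, 0, 0, 0.02, 0, 0, 0], [1, 0, 0, 0.04, 0, 0, 0], [1, 0, 0, 0.06, 0, 0, 0], [1, 0, 0, 0.077, 0, 0, 0], [1, 0, 0, 0.077, 0, 0, 0]]

```text
time: 28.52
tcp_pos: [0.4589, -0.2352, 0.1197]
tool_rot: [-2.219, -2.22, 0.002]
ft_force: [-0.4, 0.1, -2.6]
finger_gap: 0.0499
finger_force: 74.5
```

Emit:
drive_tool:
  increments:
    - [[1, 0, 0, 0.004, 0, 0, 0], [1, 0, 0, 0.008, 0, 0, 0], [1, 0, 0, 0.012, 0, 0, 0], [1, 0, 0, 0.012, 0, 0, 0], [1, 0, 0, 0.012, 0, 0, 0]]

```text
time: 28.93
tcp_pos: [0.46, -0.2357, 0.1183]
tool_rot: [2.221, 2.221, 0.0]
ft_force: [-1.6, 1.0, 3.8]
finger_gap: 0.0503
finger_force: 75.1
```

Emit:
drive_tool:
  increments:
    - [[1, 0, 0, 0.003, 0, 0, 0], [1, 0, 0, 0.004, 0, 0, 0], [1, 0, 0, 0.004, 0, 0, 0], [1, 0, 0, 0.004, 0, 0, 0]]

```text
time: 29.27
tcp_pos: [0.4601, -0.2357, 0.1183]
tool_rot: [2.22, 2.22, 0.0]
ft_force: [-2.4, 1.1, 12.2]
finger_gap: 0.0499
finger_force: 76.1
```

Emit:
drive_tool:
  increments:
    - [[0.4, 0, 0, -0.003, 0, 0, 0], [-0.5, 0, 0, -0.003, 0, 0, 0], [-1, 0, 0, -0.003, 0, 0, 0], [-1, 0, 0, -0.003, 0, 0, 0], [-1, 0, 0, -0.003, 0, 0, 0]]

```text
time: 29.68
tcp_pos: [0.46, -0.2357, 0.117]
tool_rot: [2.221, 2.221, 0.0]
ft_force: [-0.4, -0.0, -0.2]
finger_gap: 0.0853
finger_force: 0.0
```

Emit:
drive_tool:
  increments:
    - [[-1, 0, 0, -0.05, 0, 0, 0], [-1, 0, 0, -0.15, 0, 0, 0], [-1, 0, 0, -0.27, 0, 0, 0], [-1, 0, 0, -0.35, 0, 0, 0], [-1, 0, 0, -0.35, 0, 0, 0]]

```text
time: 30.1
tcp_pos: [0.463, -0.237, 0.2273]
tool_rot: [2.214, 2.214, 0.006]
ft_force: [1.4, -0.0, 0.1]
finger_gap: 0.085
finger_force: 0.0
```

Emit:
drive_tool:
  increments:
    - [[-1, 0, 0, 0, 0, 0, 0], [-1, 0, 0, 0, 0, 0, 0], [-1, 0, 0, 0, 0, 0, 0], [-1, 0, 0, 0, 0, 0, 0]]

```text
time: 30.43
tcp_pos: [0.4589, -0.2352, 0.2207]
tool_rot: [-2.219, -2.219, 0.002]
ft_force: [0.3, 0.4, 0.5]
finger_gap: 0.0855
finger_force: 0.0
```

```bash
python3 - <<'E'
from h import *
d=grab('wrist');D=grab('side');print(status.state()['tcp_pos'],proj(d,[.4593,-.237,.136],1))
cv2.imwrite('pics/c12.png',np.hstack([cv2.resize(d['frame'][:300,100:400,::-1],(384,384)),cv2.resize(D['frame'][100:220,293:413,::-1],(384,384),interpolation=cv2.INTER_CUBIC)]))
E
```

```text
[ 0.45928586 -0.23535547  0.22114306] (np.float64(255.23859275010687), np.float64(201.42589474835447))
```

View pics/c12.png

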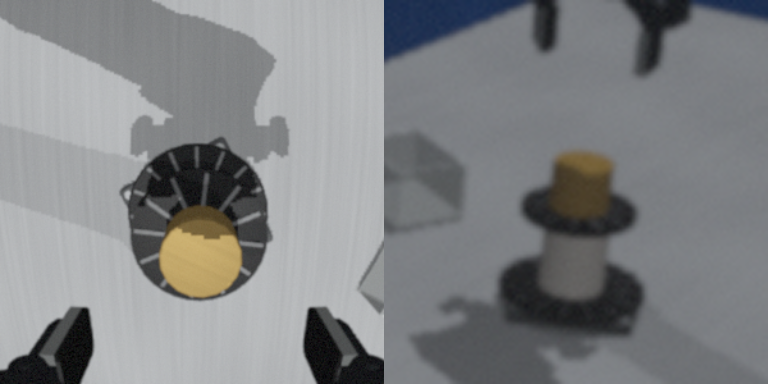

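The cap rests on the top flange's disc: its top is at crop (201,258), image (257,201), as predicted, and the whole stack is upright with the gripper clear. Handing in.

```bash
python3 -c "
from station import order
print(order.finish_job())"
```

```text
the job is handed in; nothing more can be done
None
```

The reel is built on the stand (base flange, tall core, top flange, clamp cap) and handed in at about 30 s; each part was pressed to contact and looked upright and centred, the short core, jar and tub were never touched, and the hand-in call returned no verdict.

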